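# Mount four stone carvings on their slate bases

### The arm

A 6-joint arm with a two-finger parallel gripper is mounted at the origin on the work surface. World frame = base frame: x ahead of the robot, y to its left, z up, the work surface at z = 0. Lengths are in mm, angles in rad, forces in N, time in s.
With the tool pointing down it reaches from about 400 to 925 mm from the base axis. Payload 12.5 kg.
Tool frame: the origin (TCP) lies midway between the tips of the shut fingers; the grasp point (between the pads) lies 19 mm behind it; z points along the fingers, y is the line along which they close (so a half turn about z gives the same grasp; the last joint's range is limited). The gripper opens to 95 mm and grips with 3 to 60 N. Pads are 20 mm wide; open, the fingers measure 119 mm over their backs; the gripper's body (75 mm by 180 mm) begins 59 mm behind the grasp point.
Start: joints at [1.226, 0.491, 1.559, -0, 1.092, -0.106], TCP at [147.817, 607.286, 214.661] pointing down, gripper open.
Joint ranges: [-3.1, 3.1], [-0.84, 2.19], [0.05, 2.79], [-1.13, 4.28], [0.06, 2.93], [-2.69, 2.69]. Speed limits (rad/s): [2.22, 2.22, 2.79, 3.14, 3.14, 3.14].

### API

Orientations are given as [roll, pitch, yaw] about the fixed x, y, z axes, in that order (R = Rz(yaw) Ry(pitch) Rx(roll)).
In Python, from cell import * gives the robot as it stands. The module is installed in compiled form; this text tells all that it offers.
- The arm moves only by the tool arm_command, never from a script. Its arguments are lists of equal length, an entry for each row: "delta_pos": the shift along the world's x, y, z in units of 250 mm (1.0 is 250 mm), a list of three; "delta_rot": the turn, a rotation vector about the world's x, y, z in units of 90 degrees (1.0 is 90 degrees), a list of three; "claw": the closure, from 0 (fully open) to 1 (shut). In form: {"delta_pos": [[tx, ty, tz], ...], "delta_rot": [[wx, wy, wz], ...], "claw": [claw, ...]}. A call has exactly 5 rows; each row is the pose to reach, as a shift and turn from the pose commanded when the call began; what a row does not reach only later rows make up. A row lasts 1/12 s, in which the tool goes at most 41.7 mm and 7.16 degrees, less where a joint would pass 70% of its speed; a pose out of reach is approached as far as the arm can. A call with a number of a shift or a turn outside -1 to 1 is refused whole. A call with a gripper value outside its range is refused whole. The fingers move at their own pace and stop on an object; the grip force is fixed at half the most. Time passes only in rows, so rows that repeat a pose let the fingers close, or fill a call up. It gives the time, the measured TCP pose, the force, the opening and the grip force at its end, in the units of the state.
- state(): the state, without advancing time (a new reading comes with each control period).
- read_camera(name): name is "side" or "top"; returns the picture (384x512x3 uint8, red, green, blue); there is no depth.
- calibration(name): a dict with "camera_matrix" (3x3 intrinsics, pixels), "T" (4x4, takes a point from camera to world coordinates). Camera axes: x right, y down, z forward; pixel columns grow to the right and rows downward; lengths in mm; the calibration is good to about 2 mm. A picture is of the moment at which its call begins. calibration takes no time and is no camera call.
- job_done(): hands the job in; it is judged then, once.
The state is a dict: "t": time; "joints": joint angles; "qvel": joint speeds; "tau": joint torques, N m; "eef_pos": TCP position; "tcp_rot": TCP orientation; "ft_force": force on the tool from outside, world axes, zero at the start; "moment": the same for the moment, N m; "opening": opening from 0.0 (shut) to 1.0 (fully open); "grip_force": force on a finger pad.
Only numpy, scipy, OpenCV 4.12 (cv2) and the standard library are available. Lean on these libraries where they do the work, as an engineer would, in place of code of your own. Each camera call takes 0.05 s, during which the arm holds its last target. There are 200 camera calls.

### The job

The four finished limestone carvings are ready for the show: stand each one on the slate base made for its foot - the bud on the large round base, the slim column on the small round one, the pierced block on the square one and the wing slab on the oblong one. Each should stand upright in the middle of its base's top step, the block and the wing with their sides parallel to the base's. Set them down gently: never drop a carving or tip it over.

Things in the scene. Friction and masses are not known exactly. Their poses are not given: they have to be found in the camera images.
- bud: Finished carving in pale limestone: a fat closed bud with petal lines standing on a round foot, 100 mm high, 0.5 kg. Foot 64 mm in diameter, 13 mm high; waist 46 mm in diameter 22 mm up; from 44 to 76 mm above the underside its sides are upright, 58 mm in diameter (grip there); then it closes to a blunt tip. Round about z. Origin at the centre of its underside, z up.
- column: Finished carving in pale limestone, standing: a slim round column with spiral lines and a knob on top, 110 mm high, about 0.24 kg. Foot 44 mm in diameter and 12 mm high; from 20 to 78 mm above the underside a plain round shaft 32 mm in diameter (grip it there); above it a knob 36 mm in diameter. Round about its z axis. Origin at the centre of its underside, z up.
- block: Finished carving in pale limestone, standing: a squared block 54 x 54 mm (x, y) and 76 mm high, pierced from side to side along its y axis by a round hole 30 mm across, centred 42 mm above the underside; a shallow line on top; 0.44 kg. Its foot is the full 54 mm square and all four sides are flat and upright (grip across x, or across y). Origin at the centre of its underside, z up.
- wing: Finished carving in pale limestone: an upright slab with a half-round top and feather grooves on both faces, 104 mm high, 0.45 kg. Oblong foot 88 (x) by 34 mm (y), 14 mm high; above it the slab is 76 (x) by 26 mm (y), half round from 66 mm up; its two faces across y are flat and 26 mm apart to the top (grip there). Origin at the centre of its underside, z up.
- base_round_large: Large round display base, two-tier slab of dark grey slate lying loose and flat on the bench, 20 mm high in all: a lower step 12 mm high, 110 mm in diameter, and on it the top step, 84 mm in diameter and 8 mm high. Made for the carving with the 64 mm round foot. Origin at the centre of its underside, z up.
- base_round_small: Small round display base, two-tier slab of dark grey slate lying loose and flat on the bench, 20 mm high in all: a lower step 12 mm high, 88 mm in diameter, and on it the top step, 64 mm in diameter and 8 mm high. Made for the carving with the 44 mm round foot. Origin at the centre of its underside, z up.
- base_square: Square display base, two-tier slab of dark grey slate lying loose and flat on the bench, 20 mm high in all: a lower step 12 mm high, 100 x 100 mm, and on it the top step, 74 x 74 mm and 8 mm high; sides along its x and y axes. Made for the carving with the 54 mm square foot. Origin at the centre of its underside, z up.
- base_oblong: Oblong display base, two-tier slab of dark grey slate lying loose and flat on the bench, 20 mm high in all: a lower step 12 mm high, 134 mm (x) by 80 mm (y), and on it the top step, 108 mm (x) by 54 mm (y) and 8 mm high. Made for the carving with the 88 x 34 mm oblong foot. Origin at the centre of its underside, z up.
Mind the look-alikes: they are no part of the job. What is shaped like the wing but green or turquoise is not meant.

How it is judged:
By the outcome, as a careful person would: the job done as asked, in the order asked, and still so for the second after the job is handed in, with the robot touching nothing.
It also fails if it takes over 118 s, if anything falls off the work surface, if the arm or the gripper's body presses on something with over 40 N, if the wrist force passes 120 N, or if a joint passes its speed limit or range.

## Working session

There is one attempt and no reset: what is moved stays moved. The work goes in short steps, Python scripts to look and compute and a tool call to move; the robot and the scene stay as the last step left them, time stands still between calls to the robot, and variables do not carry over. Pictures are saved under pics/ and viewed, at most 14 in all, crops included, and the job is handed in when it is done.

Besides the shell and the picture viewer there is one more tool, called after "Call:" as name(argument=value, ...) on one line, values as JSON. arm_command: Moves the arm, as the interface text tells. Shifts and turns lie within -1 to 1; 1 stands for 250 mm of shift or 90 degrees of turn. Its arguments: {"type":"object","properties":{"delta_pos":{"type":"array"},"delta_rot":{"type":"array"},"claw":{"type":"array"}},"required":["delta_pos","delta_rot","claw"]}

```bash
mkdir -p pics
python3 - <<'E'
from cell import *
import cv2
for n in("top","side"):
    im=read_camera(n); cv2.imwrite(f"pics/{n}0.png",cv2.resize(im[:,:,::-1],(800,600),interpolation=cv2.INTER_CUBIC)); cv2.imwrite(f"raw_{n}.png",im[:,:,::-1])
    c=calibration(n); print(n,c["camera_matrix"].round(2).tolist(),c["T"].round(4).tolist())
print(state())
E
```

```text
top [[402.84, 0.0, 250.71], [0.0, 402.84, 192.73], [0.0, 0.0, 1.0]] [[0.0115, -0.9951, 0.0977, 367.1329], [-0.9999, -0.0104, 0.0118, -60.066], [-0.0108, -0.0979, -0.9951, 1221.925], [0.0, 0.0, 0.0, 1.0]]
side [[361.42, 0.0, 260.75], [0.0, 361.42, 183.99], [0.0, 0.0, 1.0]] [[0.9892, -0.0972, 0.1094, 379.1074], [-0.1455, -0.7305, 0.6672, -769.0537], [0.0151, -0.676, -0.7368, 844.5781], [0.0, 0.0, 0.0, 1.0]]
{'t': 0.1, 'joints': array([ 1.22636207e+00,  4.91481196e-01,  1.55936922e+00,  9.90710649e-06,
        1.09168627e+00, -1.05562611e-01]), 'qvel': array([-0.00044368, -0.00319247,  0.0005074 ,  0.00130871,  0.00284983,
       -0.00020843]), 'tau': array([ 2.40666333e-03, -6.13619900e+01, -2.58604950e+01,  6.93901652e-02,
        4.70307958e-02, -9.12622340e-05]), 'eef_pos': array([147.76348051, 607.07417769, 214.13805822]), 'tcp_rot': array([-3.14065480e+00, -1.08207705e-04,  2.90271639e+00]), 'ft_force': array([ 0.24079076, -0.57418217, -0.1794346 ]), 'moment': array([-0.03684696, -0.01034296,  0.04990846]), 'grip_force': 0.0, 'opening': 0.9983024015843576}
```

View pics/top0.png

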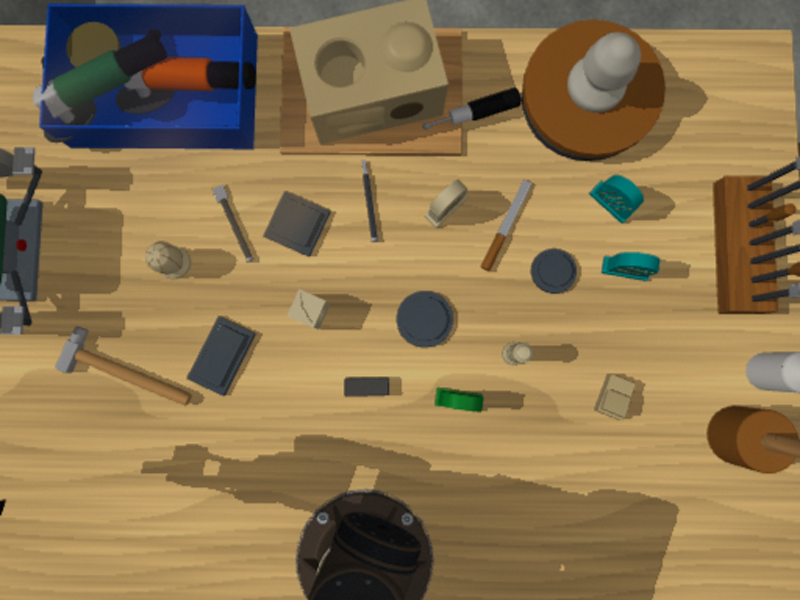

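View pics/side0.png

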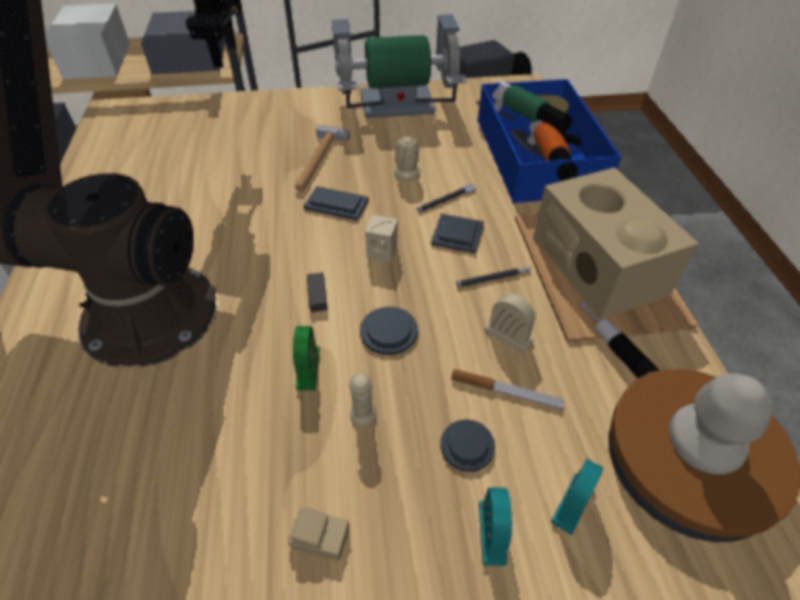

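The top view shows the bud at (167,258), the column at (517,352), the block at (309,308) and the wing at (446,203). The bases are square (298,222), oblong (223,355), large round (425,319) and small round (554,270). The side view shows the same objects. I'll enlarge both.

Run:
```python
import cv2
def crop(n,x,y,w,h,s,o):
    im=cv2.imread(f"raw_{n}.png")[y:y+h,x:x+w]
    im=cv2.resize(im,None,fx=s,fy=s,interpolation=cv2.INTER_CUBIC)
    for i in range(0,w,10):
        cv2.line(im,(int(i*s),0),(int(i*s),6 if i%50 else 14),(0,0,255),1)
        if i%20==0: cv2.putText(im,str(x+i),(int(i*s),24),0,.35,(0,0,255),1)
    for i in range(0,h,10):
        cv2.line(im,(0,int(i*s)),(6,int(i*s)),(0,0,255),1)
        if i%20==0: cv2.putText(im,str(y+i),(8,int(i*s)+4),0,.35,(0,0,255),1)
    cv2.imwrite(f"pics/{o}.png",im)
crop("top",85,105,155,150,4,"t1")
crop("top",230,105,155,150,4,"t2")
crop("side",180,75,175,145,4,"s1")
crop("side",180,160,190,145,4,"s2")
```

```text
(no output)
```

View pics/t1.png

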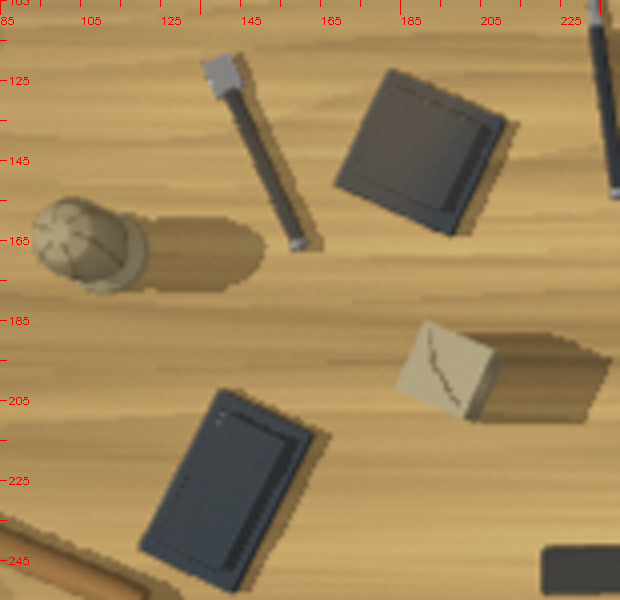

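View pics/t2.png

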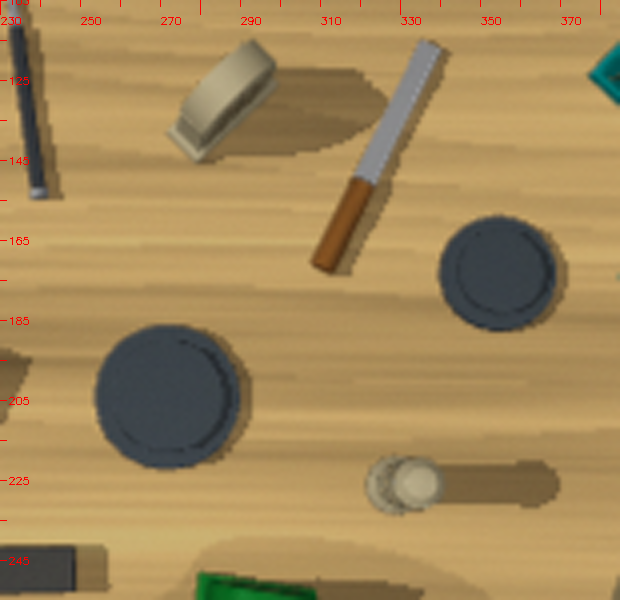

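View pics/s1.png

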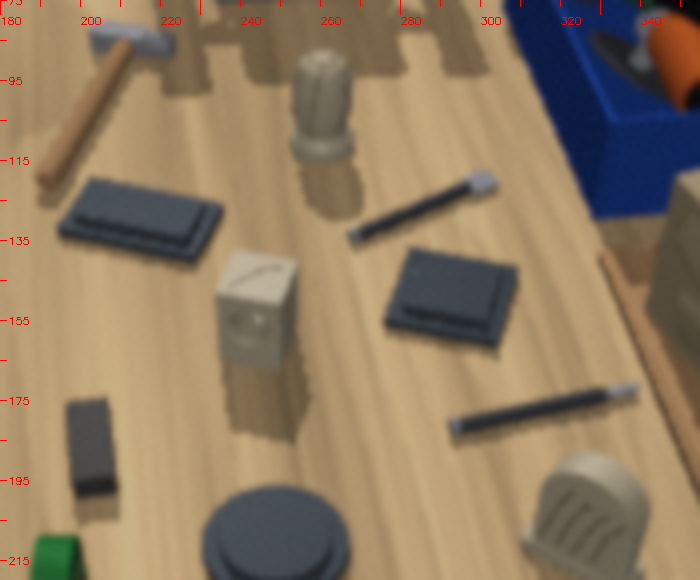

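View pics/s2.png

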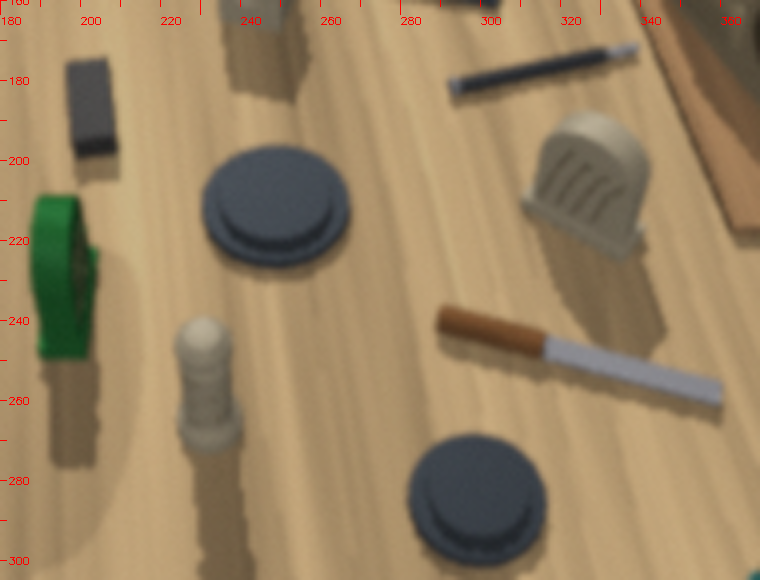

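The crops show all carvings upright and all eight parts clear of one another. I'll fit silhouettes of the known shapes in both views.

```bash
cat > fit.py <<'E'
import numpy as np, cv2
from scipy.optimize import minimize
from cell import calibration
CAL={n:calibration(n) for n in("top","side")}
def proj(n,P):
    c=CAL[n]; Ti=np.linalg.inv(c["T"]); q=(P@Ti[:3,:3].T+Ti[:3,3])@c["camera_matrix"].T
    return q[:,:2]/q[:,2:]
def back(n,u,v,z):
    c=CAL[n]; d=c["T"][:3,:3]@np.linalg.solve(c["camera_matrix"],[u,v,1]); o=c["T"][:3,3]
    return o+d*(z-o[2])/d[2]
a=np.linspace(0,2*np.pi,40,endpoint=False)
def cyl(d,z0,z1,d1=None): return np.vstack([np.c_[np.cos(a)*D/2,np.sin(a)*D/2,0*a+z] for D,z in((d,z0),(d1 or d,z1))])
def box(x,y,z0,z1): return np.array([[i*x/2,j*y/2,z] for i in(-1,1) for j in(-1,1) for z in(z0,z1)])
h=np.linspace(0,np.pi,20)
M={"bud":[cyl(64,0,13),cyl(60,13,22,46),cyl(46,22,44,58),cyl(58,44,76),cyl(58,76,90,46),cyl(46,90,100,18)],
"column":[cyl(44,0,12),cyl(32,12,78),cyl(36,80,104),cyl(36,104,110,16)],
"block":[box(54,54,0,76)],
"wing":[box(88,34,0,14),np.vstack([box(76,26,14,66)]+[np.c_[38*np.cos(h),0*h+s*13,66+38*np.sin(h)] for s in(-1,1)])],
"base_round_large":[cyl(110,0,12),cyl(84,12,20)],"base_round_small":[cyl(88,0,12),cyl(64,12,20)],
"base_square":[box(100,100,0,12),box(74,74,12,20)],"base_oblong":[box(134,80,0,12),box(108,54,12,20)]}
S=4
def render(k,n,p,roi,z=0):
    x,y,t=p; R=np.array([[np.cos(t),-np.sin(t),0],[np.sin(t),np.cos(t),0],[0,0,1]])
    m=np.zeros((roi[3]*S,roi[2]*S),np.uint8)
    for part in M[k]:
        q=(proj(n,part@R.T+[x,y,z])+.5-roi[:2])*S-.5
        cv2.fillConvexPoly(m,np.round(cv2.convexHull(q.astype(np.float32))*16).astype(np.int32),255,shift=4)
    return cv2.resize(m,(roi[2],roi[3]),interpolation=cv2.INTER_AREA)/255.
def mask(k,im):
    f=im.astype(float); b,g,r=f[...,0],f[...,1],f[...,2]
    ratio=b/(r+1)
    if k.startswith("base"): return np.clip((ratio-.62)/.2,0,1)*(r<110)
    return np.clip((ratio-.60)/.08,0,1)*(r>60)
def fit(k,p0,ims,cams=("top","side"),z=0,yaw=True):
    data=[]
    for n in cams:
        q=proj(n,np.vstack(M[k])+[p0[0],p0[1],z]); lo=np.floor(q.min(0)-9).astype(int); hi=np.ceil(q.max(0)+9).astype(int)
        roi=(*lo,*(hi-lo)); data.append((n,roi,mask(k,ims[n][lo[1]:hi[1],lo[0]:hi[0]])))
    def cost(p):
        s=0
        for n,roi,m in data:
            r=render(k,n,(p[0],p[1],p[2]/50 if yaw else 0),roi,z); s+=1-np.minimum(r,m).sum()/np.maximum(r,m).sum()
        return s/len(data)
    best=None
    for d in ([-.15,.15] if yaw else [0]):
        x0=np.array([p0[0],p0[1],(p0[2]+d)*50])
        sx=np.vstack([x0]+[x0+e for e in np.eye(3)*[8,8,10]])
        r=minimize(cost,x0,method="Nelder-Mead",options=dict(initial_simplex=sx,xatol=.03,fatol=1e-5,maxiter=250))
        if best is None or r.fun<best.fun: best=r
    return best.x[:2].round(1).tolist(),round(np.degrees(best.x[2]/50),1) if yaw else None,round(best.fun,3)
E
python3 - <<'E'
from fit import *
ims={n:cv2.imread(f"raw_{n}.png") for n in CAL}
# guess: top pixel, height, yaw
G={"bud":(112,170,5,0),"column":(329,226,5,0),"block":(196,197,76,-.45),"wing":(284,130,30,-2.3),"base_round_large":(271,204,10,0),
"base_round_small":(354,173,10,0),"base_square":(190,143,10,-.45),"base_oblong":(142,227,10,1.1)}
for k,(u,v,z,w) in G.items():
    b=back("top",u,v,z); yaw="round" not in k and k not in("bud","column")
    best=None
    for w in (np.radians([-60,-30,0,30,60,90]) if yaw else [0]):
        r=fit(k,(b[0],b[1],w),ims,yaw=yaw)
        if best is None or r[2]<best[2]: best=r
    print(k,best)
    for c in CAL: print("   ",c,fit(k,(*best[0],np.radians(best[1] or 0)),ims,(c,),yaw=yaw))
E
```

```text
bud ([558.1, 382.8], None, np.float64(0.298))
    top ([558.1, 382.9], None, np.float64(0.311))
    side ([557.6, 380.3], None, np.float64(0.3))
column ([388.3, -281.0], None, np.float64(0.291))
    top ([389.0, -278.7], None, np.float64(0.138))
    side ([387.7, -282.9], None, np.float64(0.422))
block ([466.5, 111.5], np.float64(-23.5), np.float64(0.213))
    top ([466.3, 111.9], np.float64(-22.6), np.float64(0.059))
    side ([465.1, 111.2], np.float64(-28.8), np.float64(0.349))
wing ([675.5, -149.0], np.float64(-43.8), np.float64(0.228))
    top ([676.3, -149.1], np.float64(-43.8), np.float64(0.13))
    side ([674.1, -150.7], np.float64(-44.2), np.float64(0.305))
base_round_large ([452.9, -109.1], None, np.float64(0.059))
    top ([453.6, -108.5], None, np.float64(0.036))
    side ([452.5, -110.0], None, np.float64(0.076))
base_round_small ([549.6, -359.9], None, np.float64(0.07))
    top ([549.9, -359.4], None, np.float64(0.062))
    side ([548.4, -360.4], None, np.float64(0.075))
base_square ([637.9, 141.7], np.float64(-23.5), np.float64(0.127))
    top ([637.6, 142.7], np.float64(-23.1), np.float64(0.083))
    side ([638.0, 141.4], np.float64(-22.3), np.float64(0.169))
base_oblong ([378.0, 282.1], np.float64(-25.0), np.float64(0.088))
    top ([378.2, 282.9], np.float64(-24.6), np.float64(0.05))
    side ([378.1, 279.3], np.float64(-24.9), np.float64(0.119))
```

Call:
arm_command(delta_pos=[[0.7,-0.38,0],[0.7,-0.38,0],[0.7,-0.38,0],[0.7,-0.38,0],[0.7,-0.38,0]], delta_rot=[[0,0,0],[0,0,0],[0,0,0],[0,0,0],[0,0,0]], claw=[0,0,0,0,0])

```text
t: 0.52
eef_pos: [324.9, 510.6, 214.4]
tcp_rot: [-3.141, 0.0, 2.902]
ft_force: [-0.0, 1.0, -0.6]
opening: 0.998
grip_force: 0.0
```

```bash
cat >> fit.py <<'E'
def gc(k,p,ims,n,z=0):
    """replace mask by grabcut, seeded by the current fit"""
    im=ims[n]; H,W=im.shape[:2]; m=render(k,n,p,(0,0,W,H),z); b=(m>.5).astype(np.uint8)
    ker=lambda s:cv2.getStructuringElement(cv2.MORPH_ELLIPSE,(s,s))
    g=np.full((H,W),cv2.GC_BGD,np.uint8); g[cv2.dilate(b,ker(31))>0]=cv2.GC_BGD
    g[cv2.dilate(b,ker(7))>0]=cv2.GC_PR_BGD; g[b>0]=cv2.GC_PR_FGD; g[cv2.erode(b,ker(5))>0]=cv2.GC_FGD
    x,y,w,h=cv2.boundingRect(b); x0,y0=max(0,x-15),max(0,y-15); sl=np.s_[y0:y+h+15,x0:x+w+15]
    sub=g[sl].copy(); cv2.grabCut(np.ascontiguousarray(im[sl]),sub,None,np.zeros((1,65)),np.zeros((1,65)),5,cv2.GC_INIT_WITH_MASK)
    out=np.zeros((H,W)); out[sl]=(sub==1)|(sub==3); return out
def fit2(k,p,ims,cams=("top","side"),z=0,yaw=True,it=2):
    p=np.array(p,float)
    for _ in range(it):
        G={n:gc(k,p,ims,n,z) for n in cams}; H,W=ims["top"].shape[:2]
        def cost(v):
            q=(v[0],v[1],v[2]/50 if yaw else 0); s=0
            for n in cams:
                r=render(k,n,q,(0,0,W,H),z); s+=1-np.minimum(r,G[n]).sum()/np.maximum(r,G[n]).sum()
            return s/len(cams)
        x0=np.array([p[0],p[1],p[2]*50]); sx=np.vstack([x0]+[x0+e for e in np.eye(3)*[4,4,5]])
        r=minimize(cost,x0,method="Nelder-Mead",options=dict(initial_simplex=sx,xatol=.05,fatol=1e-5,maxiter=120)); p=np.array([r.x[0],r.x[1],r.x[2]/50])
    return p,r.fun,G
E
cat > P0.py <<'E'
P={"bud":(558,382,0),"column":(388.5,-280,0),"block":(466.4,111.6,-23.5),"wing":(675.5,-149.5,-44),"base_round_large":(453,-109,0),"base_round_small":(549.4,-359.9,0),"base_square":(637.9,142,-23.3),"base_oblong":(378.1,282,-24.8)}
E
python3 - <<'E'
from fit import *; from P0 import P
ims={n:cv2.imread(f"raw_{n}.png") for n in CAL}; ov={n:cv2.resize(ims[n],None,fx=3,fy=3,interpolation=cv2.INTER_CUBIC) for n in ims}
for k,(x,y,w) in P.items():
    yaw=w!=0; out=[]
    for c in (("top","side"),("top",),("side",)):
        p,f,G=fit2(k,(x,y,np.radians(w)),ims,c,yaw=yaw); out.append((p[:2].round(1).tolist(),round(np.degrees(p[2]),1),round(f,3)))
        if len(c)==2:
            for n in c:
                m=(render(k,n,(p[0],p[1],p[2] if yaw else 0),(0,0,512,384))>.5).astype(np.uint8)
                cs,_=cv2.findContours(cv2.resize(m,None,fx=3,fy=3),0,1); cv2.drawContours(ov[n],cs,-1,(0,0,255),1)
    print(k,*out)
cv2.imwrite("pics/ovt.png",ov["top"][315:790,250:1050]); cv2.imwrite("pics/ovs.png",ov["side"][230:810,560:1110])
E
```

```text
bud ([558.9, 382.8], np.float64(2.4), np.float64(0.084)) ([559.8, 383.5], np.float64(-4.0), np.float64(0.047)) ([557.7, 377.8], np.float64(10.3), np.float64(0.076))
column ([387.9, -279.7], np.float64(2.6), np.float64(0.114)) ([389.2, -279.0], np.float64(-0.0), np.float64(0.063)) ([387.1, -285.3], np.float64(4.7), np.float64(0.072))
block ([465.9, 110.9], np.float64(-22.2), np.float64(0.08)) ([466.4, 111.4], np.float64(-22.8), np.float64(0.046)) ([463.7, 107.9], np.float64(-20.0), np.float64(0.062))
wing ([675.5, -148.9], np.float64(-44.7), np.float64(0.141)) ([676.8, -148.0], np.float64(-42.4), np.float64(0.143)) ([672.8, -154.0], np.float64(-37.0), np.float64(0.084))
base_round_large ([453.3, -108.7], np.float64(-0.6), np.float64(0.053)) ([453.6, -111.7], np.float64(-1.0), np.float64(0.088)) ([452.3, -110.9], np.float64(5.6), np.float64(0.048))
base_round_small ([549.1, -361.1], np.float64(4.5), np.float64(0.071)) ([549.6, -361.9], np.float64(2.5), np.float64(0.077)) ([548.1, -360.9], np.float64(2.8), np.float64(0.057))
base_square ([638.4, 139.4], np.float64(-23.3), np.float64(0.083)) ([639.8, 143.6], np.float64(-23.4), np.float64(0.035)) ([638.2, 139.2], np.float64(-22.8), np.float64(0.068))
base_oblong ([378.4, 282.2], np.float64(-24.9), np.float64(0.074)) ([378.7, 283.1], np.float64(-25.0), np.float64(0.029)) ([376.6, 277.4], np.float64(-23.7), np.float64(0.069))
```

View pics/ovt.png

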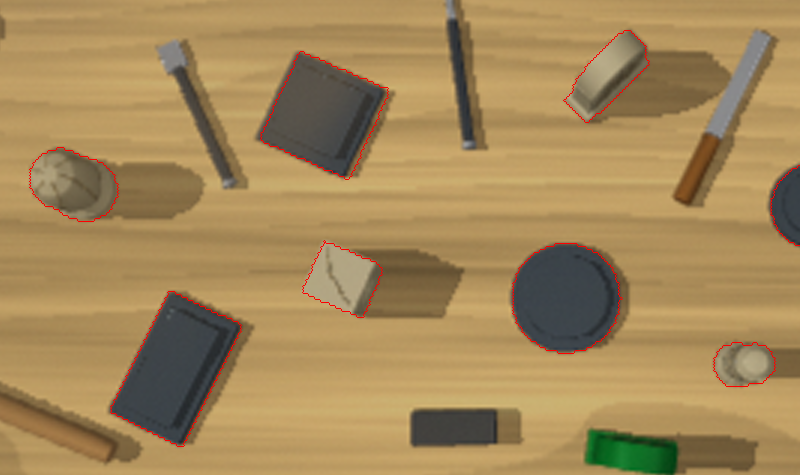

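View pics/ovs.png

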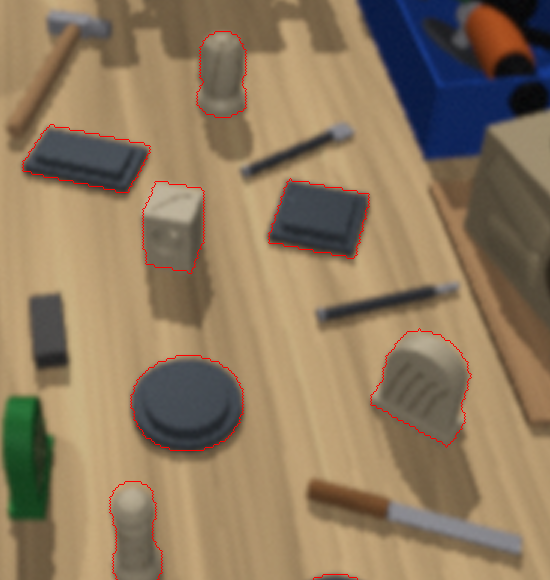

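The red outlines match every carving and base in both views to about 1 mm. I'll use mostly the top-camera numbers and go to the bud at (559,383).

Call:
arm_command(delta_pos=[[0.7,-0.38,0],[0.7,-0.38,0],[0.7,-0.38,0],[0.7,-0.38,0],[0.7,-0.38,0]], delta_rot=[[0,0,0],[0,0,0],[0,0,0],[0,0,0],[0,0,0]], claw=[0,0,0,0,0])

```text
t: 0.93
eef_pos: [500.2, 415.3, 214.3]
tcp_rot: [-3.141, -0.0, 2.902]
ft_force: [-0.4, 0.6, -0.3]
opening: 0.999
grip_force: 0.0
```

Call:
arm_command(delta_pos=[[0.245,-0.137,0],[0.245,-0.137,-0.1],[0.245,-0.137,-0.36],[0.245,-0.137,-0.36],[0.245,-0.137,-0.36]], delta_rot=[[0,0,0],[0,0,0],[0,0,0],[0,0,0],[0,0,0]], claw=[0,0,0,0,0])

```text
t: 1.35
eef_pos: [557.3, 381.1, 118.9]
tcp_rot: [-3.135, -0.007, 2.902]
ft_force: [-1.0, -0.3, 0.6]
opening: 1.002
grip_force: 0.0
```

Run:
```python
from cell import *; import cv2
im=read_camera("top"); cv2.imwrite("raw_top1.png",im[:,:,::-1]); s=state(); print(s["eef_pos"],s["tcp_rot"],s["joints"].round(2))
cv2.imwrite("pics/c1.png",cv2.resize(im[110:210,60:190,::-1],None,fx=5,fy=5,interpolation=cv2.INTER_CUBIC))
```

```text
[558.19157982 382.23353977 122.21096389] [-3.13815382 -0.00387806  2.90230856] [ 0.5   0.66  1.51  0.    0.98 -0.83]
```

View pics/c1.png

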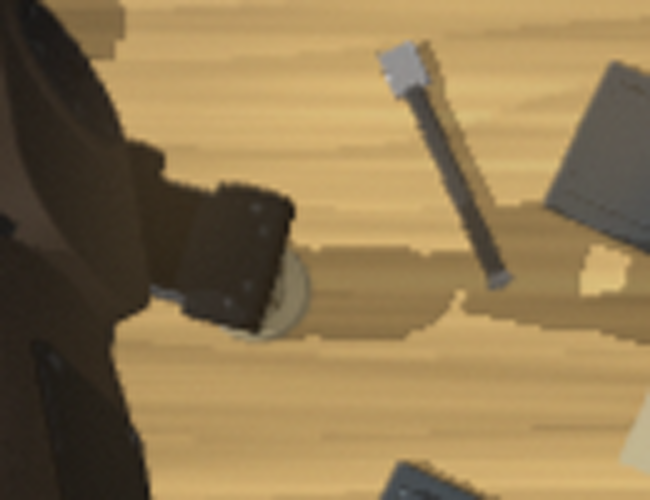

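The gripper body hides most of the bud, but its foot shows beside it as expected. I'll descend and grip.

Call:
arm_command(delta_pos=[[0,0,-0.08],[0,0,-0.16],[0,0,-0.24],[0,0,-0.3],[0,0,-0.335]], delta_rot=[[0,0,0],[0,0,0],[0,0,0],[0,0,0],[0,0,0]], claw=[0,0,0,0,0])

```text
t: 1.82
eef_pos: [559.2, 383.7, 41.4]
tcp_rot: [3.141, 0.001, 2.904]
ft_force: [-0.9, 0.8, -0.0]
opening: 0.999
grip_force: 0.0
```

Call:
arm_command(delta_pos=[[0,0,0],[0,0,0],[0,0,0],[0,0,0],[0,0,0]], delta_rot=[[0,0,0],[0,0,0],[0,0,0],[0,0,0],[0,0,0]], claw=[0,0.2,0.3,0.36,0.45])

```text
t: 2.23
eef_pos: [559.4, 383.3, 42.1]
tcp_rot: [3.14, 0.001, 2.903]
ft_force: [-0.1, -0.6, -0.3]
opening: 0.775
grip_force: 0.0
```

Call:
arm_command(delta_pos=[[0,0,0],[0,0,0],[0,0,0],[0,0,0],[0,0,0]], delta_rot=[[0,0,0],[0,0,0],[0,0,0],[0,0,0],[0,0,0]], claw=[1,1,1,1,1])

```text
t: 2.65
eef_pos: [559.1, 382.6, 41.2]
tcp_rot: [-3.141, -0.0, 2.903]
ft_force: [-1.7, -4.4, 6.1]
opening: 0.603
grip_force: 30.0
```

Call:
arm_command(delta_pos=[[0,0,0.02],[0,0,0.08],[0,0,0.2],[0,0,0.34],[0,0,0.46]], delta_rot=[[0,0,0],[0,0,0],[0,0,0],[0,0,0],[0,0,0]], claw=[1,1,1,1,1])

```text
t: 3.07
eef_pos: [558.7, 383.1, 157.0]
tcp_rot: [-3.141, -0.001, 2.903]
ft_force: [0.0, 0.1, -4.9]
opening: 0.602
grip_force: 30.0
```

Call:
arm_command(delta_pos=[[-0.01,-0.05,0.1],[-0.036,-0.17,0.2],[-0.064,-0.3,0.25],[-0.1,-0.466,0.25],[-0.134,-0.626,0.25]], delta_rot=[[0,0,0],[0,0,0],[0,0,0],[0,0,0],[0,0,0]], claw=[1,1,1,1,1])

```text
t: 3.48
eef_pos: [524.7, 225.7, 218.8]
tcp_rot: [3.141, 0.001, 2.904]
ft_force: [0.7, 0.1, -5.8]
opening: 0.605
grip_force: 30.0
```

Call:
arm_command(delta_pos=[[-0.034,-0.16,0],[-0.068,-0.32,0],[-0.102,-0.476,0],[-0.134,-0.626,0],[-0.16,-0.746,0]], delta_rot=[[0,0,0],[0,0,0],[0,0,0],[0,0,0],[0,0,0]], claw=[1,1,1,1,1])

```text
t: 3.9
eef_pos: [484.4, 38.1, 218.2]
tcp_rot: [3.142, -0.001, 2.902]
ft_force: [1.8, -0.3, -4.9]
opening: 0.601
grip_force: 30.0
```

Call:
arm_command(delta_pos=[[-0.026,-0.12,0],[-0.052,-0.24,0],[-0.08,-0.37,0],[-0.106,-0.49,0],[-0.128,-0.596,0]], delta_rot=[[0,0,0],[0,0,0],[0,0,0],[0,0,0],[0,0,0]], claw=[1,1,1,1,1])

```text
t: 4.32
eef_pos: [452.8, -110.4, 218.3]
tcp_rot: [3.141, -0.0, 2.902]
ft_force: [0.9, -0.3, -5.8]
opening: 0.601
grip_force: 30.0
```

Call:
arm_command(delta_pos=[[0,0,0],[0,0,-0.1],[0,0,-0.22],[0,0,-0.34],[0,0,-0.43]], delta_rot=[[0,0,0],[0,0,0],[0,0,0],[0,0,0],[0,0,0]], claw=[1,1,1,1,1])

```text
t: 4.73
eef_pos: [453.0, -108.3, 109.0]
tcp_rot: [3.141, -0.001, 2.903]
ft_force: [0.1, 0.2, -6.9]
opening: 0.603
grip_force: 30.0
```

Call:
arm_command(delta_pos=[[0,0,0],[0,0,0],[0,0,0],[0,0,0],[0,0,0]], delta_rot=[[0,0,0],[0,0,0],[0,0,0],[0,0,0],[0,0,0]], claw=[1,1,1,1,1])

```text
t: 5.15
eef_pos: [454.2, -109.1, 112.2]
tcp_rot: [-3.141, 0.002, 2.903]
ft_force: [-0.1, -0.5, -5.5]
opening: 0.603
grip_force: 30.0
```

Run:
```python
from cell import *; import cv2
for n in("side","top"):
    im=read_camera(n); cv2.imwrite(f"raw_{n}1.png",im[:,:,::-1])
    if n=="side": cv2.imwrite("pics/c2.png",cv2.resize(im[120:260,170:330,::-1],None,fx=4,fy=4,interpolation=cv2.INTER_CUBIC))
s=state(); print(s["eef_pos"],s["tcp_rot"],s["joints"].round(2),s["ft_force"])
```

```text
[ 453.92358993 -109.01317119  111.83185182] [-3.14147824e+00  1.74961103e-03  2.90283153e+00] [-0.38  0.42  2.05  0.    0.67 -1.71] [-0.08184515  0.03786371 -6.49844888]
```

View pics/c2.png

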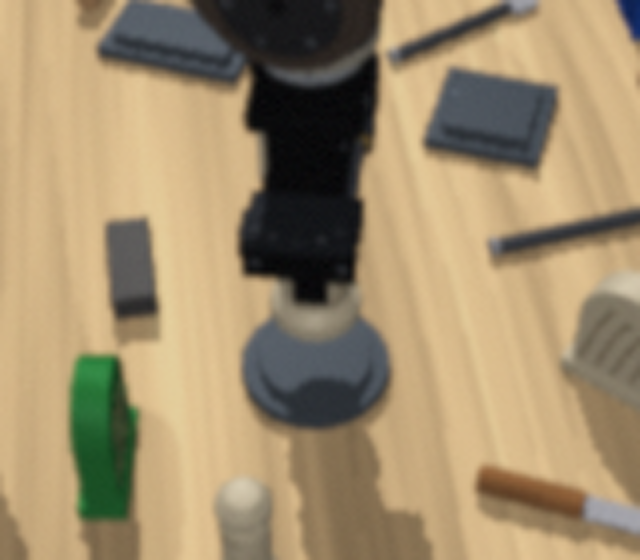

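The bud hangs upright over the large base with the foot centred in the picture. I'll lower it gently.

Call:
arm_command(delta_pos=[[0,0,-0.05],[0,0,-0.1],[0,0,-0.15],[0,0,-0.18],[0,0,-0.186]], delta_rot=[[0,0,0],[0,0,0],[0,0,0],[0,0,0],[0,0,0]], claw=[1,1,1,1,1])

```text
t: 5.67
eef_pos: [453.3, -108.8, 63.7]
tcp_rot: [3.141, -0.001, 2.903]
ft_force: [-0.8, 0.2, -5.7]
opening: 0.605
grip_force: 30.0
```

Call:
arm_command(delta_pos=[[0,0,0],[0,0,-0.003],[0,0,-0.006],[0,0,-0.009],[0,0,-0.012]], delta_rot=[[0,0,0],[0,0,0],[0,0,0],[0,0,0],[0,0,0]], claw=[1,1,1,1,1])

```text
t: 6.08
eef_pos: [453.7, -109.0, 61.7]
tcp_rot: [-3.142, 0.001, 2.903]
ft_force: [-0.3, -0.2, -5.5]
opening: 0.604
grip_force: 30.0
```

Call:
arm_command(delta_pos=[[0,0,-0.001],[0,0,-0.002],[0,0,-0.002],[0,0,-0.002],[0,0,-0.002]], delta_rot=[[0,0,0],[0,0,0],[0,0,0],[0,0,0],[0,0,0]], claw=[1,1,1,1,1])

```text
t: 6.5
eef_pos: [453.7, -109.0, 61.2]
tcp_rot: [3.142, 0.0, 2.903]
ft_force: [-1.8, -1.0, 3.8]
opening: 0.604
grip_force: 30.0
```

Call:
arm_command(delta_pos=[[0,0,0],[0,0,0],[0,0,0],[0,0,0],[0,0,0]], delta_rot=[[0,0,0],[0,0,0],[0,0,0],[0,0,0],[0,0,0]], claw=[0.38,0.36,0.3,0.2,0.1])

```text
t: 6.92
eef_pos: [453.7, -109.0, 60.9]
tcp_rot: [3.142, 0.0, 2.903]
ft_force: [0.1, 1.1, 0.7]
opening: 0.788
grip_force: 0.0
```

Call:
arm_command(delta_pos=[[0,0,0],[0,0,0],[0,0,0.02],[0,0,0.1],[0,0,0.2]], delta_rot=[[0,0,0],[0,0,0],[0,0,0],[0,0,0],[0,0,0]], claw=[0,0,0,0,0])

```text
t: 7.33
eef_pos: [452.8, -108.7, 110.7]
tcp_rot: [3.141, -0.003, 2.903]
ft_force: [-0.6, -0.7, 0.3]
opening: 0.997
grip_force: 0.0
```

Call:
arm_command(delta_pos=[[0,0,0.1],[0,0,0.2],[0,0,0.3],[0,0,0.4],[0,0,0.4]], delta_rot=[[0,0,0],[0,0,0],[0,0,0],[0,0,0],[0,0,0]], claw=[0,0,0,0,0])

```text
t: 7.75
eef_pos: [454.9, -109.4, 215.3]
tcp_rot: [-3.141, 0.007, 2.903]
ft_force: [0.0, 0.8, -0.3]
opening: 1.005
grip_force: 0.0
```

Call:
arm_command(delta_pos=[[-0.26,-0.68,0],[-0.26,-0.68,0],[-0.26,-0.68,0],[-0.26,-0.68,0],[-0.26,-0.68,0]], delta_rot=[[0,0,0],[0,0,0],[0,0,0],[0,0,0],[0,0,0]], claw=[0,0,0,0,0])

```text
t: 8.17
eef_pos: [387.0, -282.5, 210.8]
tcp_rot: [-3.141, 0.0, 2.901]
ft_force: [-0.3, 1.0, -1.3]
opening: 1.002
grip_force: 0.0
```

```bash
cat > look.py <<'E'
from cell import *; import cv2,sys
from fit import *
def look(tag):
    ims={}
    for n in("side","top"):
        ims[n]=np.ascontiguousarray(read_camera(n)[:,:,::-1]); cv2.imwrite(f"raw_{n}{tag}.png",ims[n])
    s=state(); print(s["eef_pos"].round(1),s["tcp_rot"].round(4),s["joints"].round(2)); return ims
E
python3 - <<'E'
from look import *
ims=look("2")
for c in (("top",),("side",)):
    for k,p,z in(("bud",(453.6,-109,0),20),("base_round_large",(453.6,-109,0),0)):
        q,f,G=fit2(k,p,ims,c,z=z,yaw=False); print(c,k,q[:2].round(1),round(f,3))
t=cv2.resize(ims["top"][165:265,220:340],None,fx=4,fy=4,interpolation=2); s=cv2.resize(ims["side"][150:250,180:280],None,fx=4,fy=4,interpolation=2)
cv2.imwrite("pics/c3.png",np.hstack([t,s])[:, :800])
E
```

```text
[ 387.5 -281.   210.6] [ 3.1415e+00 -3.0000e-04  2.8991e+00] [-0.77  0.29  1.91 -0.    0.94 -2.09]
('top',) bud [ 453.6 -107.4] 0.104
('top',) base_round_large [ 453.6 -108.2] 0.037
('side',) bud [ 452.6 -109.3] 0.07
('side',) base_round_large [ 454.5 -108.1] 0.148
```

View pics/c3.png

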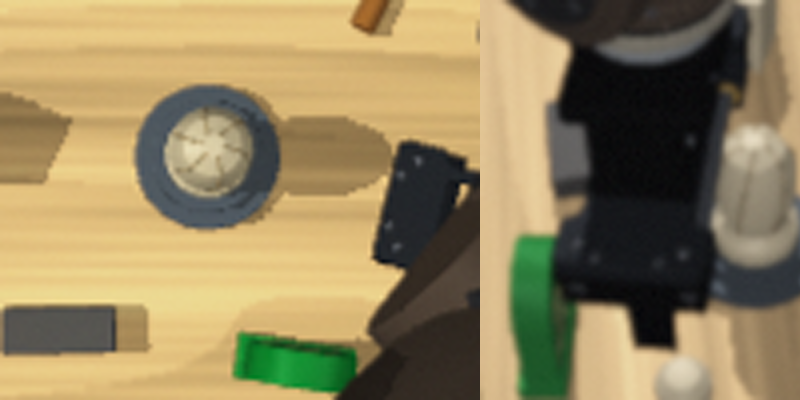

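The bud stands upright and centred on the large base; the fits differ by about 1 mm. Next is the column.

Call:
arm_command(delta_pos=[[0,0,-0.08],[0,0,-0.2],[0,0,-0.3],[0,0,-0.38],[0,0,-0.44]], delta_rot=[[0,0,0],[0,0,0],[0,0,0],[0,0,0],[0,0,0]], claw=[0,0,0,0,0])

```text
t: 8.68
eef_pos: [388.4, -277.3, 99.3]
tcp_rot: [3.14, -0.002, 2.904]
ft_force: [-0.8, 0.2, -0.0]
opening: 0.999
grip_force: 0.0
```

Call:
arm_command(delta_pos=[[0,0,-0.06],[0,0,-0.12],[0,0,-0.18],[0,0,-0.23],[0,0,-0.252]], delta_rot=[[0,0,0],[0,0,0],[0,0,0],[0,0,0],[0,0,0]], claw=[0,0,0,0.1,0.2])

```text
t: 9.1
eef_pos: [388.5, -277.4, 36.6]
tcp_rot: [3.14, -0.002, 2.904]
ft_force: [0.0, 0.4, -0.0]
opening: 0.914
grip_force: 0.0
```

Call:
arm_command(delta_pos=[[0,0,0],[0,0,0],[0,0,0],[0,0,0],[0,0,0]], delta_rot=[[0,0,0],[0,0,0],[0,0,0],[0,0,0],[0,0,0]], claw=[0.4,0.5,0.56,0.6,0.62])

```text
t: 9.52
eef_pos: [388.8, -279.0, 38.5]
tcp_rot: [-3.141, 0.001, 2.903]
ft_force: [0.2, -0.5, -0.1]
opening: 0.565
grip_force: 0.0
```

Call:
arm_command(delta_pos=[[0,0,0],[0,0,0],[0,0,0],[0,0,0],[0,0,0]], delta_rot=[[0,0,0],[0,0,0],[0,0,0],[0,0,0],[0,0,0]], claw=[0.64,0.66,0.68,1,1])

```text
t: 9.93
eef_pos: [388.6, -279.1, 37.9]
tcp_rot: [-3.142, 0.0, 2.903]
ft_force: [0.2, -1.0, 0.4]
opening: 0.344
grip_force: 29.9
```

Call:
arm_command(delta_pos=[[0,0,0],[0,0,0],[0,0,0],[0,0,0],[0,0,0]], delta_rot=[[0,0,0],[0,0,0],[0,0,0],[0,0,0],[0,0,0]], claw=[1,1,1,1,1])

```text
t: 10.35
eef_pos: [388.6, -279.0, 37.9]
tcp_rot: [-3.142, 0.0, 2.903]
ft_force: [-1.4, -1.3, 0.9]
opening: 0.344
grip_force: 29.9
```

Call:
arm_command(delta_pos=[[0,0,0.02],[0,0,0.08],[0,0,0.2],[0,0,0.34],[0,0,0.46]], delta_rot=[[0,0,0],[0,0,0],[0,0,0],[0,0,0],[0,0,0]], claw=[1,1,1,1,1])

```text
t: 10.77
eef_pos: [388.3, -278.5, 154.7]
tcp_rot: [3.141, -0.001, 2.903]
ft_force: [0.1, -0.7, -2.4]
opening: 0.347
grip_force: 29.9
```

Call:
arm_command(delta_pos=[[0.08,-0.04,0.06],[0.2,-0.1,0.1],[0.324,-0.164,0.1],[0.444,-0.224,0.1],[0.544,-0.275,0.1]], delta_rot=[[0,0,0],[0,0,0],[0,0,0],[0,0,0],[0,0,0]], claw=[1,1,1,1,1])

```text
t: 11.18
eef_pos: [526.2, -348.1, 178.3]
tcp_rot: [3.141, 0.0, 2.903]
ft_force: [0.2, -0.7, -1.2]
opening: 0.347
grip_force: 30.0
```

Call:
arm_command(delta_pos=[[0.06,-0.03,0],[0.09,-0.045,-0.06],[0.1,-0.05,-0.16],[0.1,-0.05,-0.27],[0.1,-0.05,-0.36]], delta_rot=[[0,0,0],[0,0,0],[0,0,0],[0,0,0],[0,0,0]], claw=[1,1,1,1,1])

```text
t: 11.6
eef_pos: [549.1, -359.5, 86.1]
tcp_rot: [3.141, -0.002, 2.903]
ft_force: [-0.1, 0.1, -2.1]
opening: 0.347
grip_force: 30.0
```

Call:
arm_command(delta_pos=[[0,0,-0.03],[0,0,-0.06],[0,0,-0.085],[0,0,-0.1],[0,0,-0.1]], delta_rot=[[0,0,0],[0,0,0],[0,0,0],[0,0,0],[0,0,0]], claw=[1,1,1,1,1])

```text
t: 12.02
eef_pos: [549.6, -360.2, 63.1]
tcp_rot: [-3.142, 0.0, 2.903]
ft_force: [0.4, -0.8, -1.3]
opening: 0.342
grip_force: 30.0
```

Call:
arm_command(delta_pos=[[0,0,-0.004],[0,0,-0.008],[0,0,-0.012],[0,0,-0.015],[0,0,-0.017]], delta_rot=[[0,0,0],[0,0,0],[0,0,0],[0,0,0],[0,0,0]], claw=[1,1,1,1,1])

```text
t: 12.43
eef_pos: [549.6, -360.2, 58.8]
tcp_rot: [3.142, 0.0, 2.903]
ft_force: [0.0, 0.0, -2.0]
opening: 0.345
grip_force: 30.0
```

Call:
arm_command(delta_pos=[[0,0,0],[0,0,-0.001],[0,0,-0.002],[0,0,-0.003],[0,0,-0.004]], delta_rot=[[0,0,0],[0,0,0],[0,0,0],[0,0,0],[0,0,0]], claw=[1,1,1,1,1])

```text
t: 12.85
eef_pos: [549.7, -360.3, 58.0]
tcp_rot: [-3.141, 0.0, 2.903]
ft_force: [-1.6, -0.3, 4.0]
opening: 0.339
grip_force: 30.0
```

Call:
arm_command(delta_pos=[[0,0,0],[0,0,0],[0,0,0],[0,0,0],[0,0,0]], delta_rot=[[0,0,0],[0,0,0],[0,0,0],[0,0,0],[0,0,0]], claw=[0.64,0.6,0.5,0.3,0])

```text
t: 13.27
eef_pos: [549.6, -360.2, 57.6]
tcp_rot: [3.141, -0.0, 2.903]
ft_force: [0.7, 0.5, -0.8]
opening: 0.552
grip_force: 0.0
```

Call:
arm_command(delta_pos=[[0,0,0],[0,0,0],[0,0,0],[0,0,0],[0,0,0.02]], delta_rot=[[0,0,0],[0,0,0],[0,0,0],[0,0,0],[0,0,0]], claw=[0,0,0,0,0])

```text
t: 13.68
eef_pos: [549.2, -359.9, 62.0]
tcp_rot: [3.141, -0.001, 2.903]
ft_force: [0.3, 0.6, 0.4]
opening: 0.908
grip_force: 0.0
```

Call:
arm_command(delta_pos=[[0,0,0.1],[0,0,0.25],[0,0,0.41],[0,0,0.57],[0,0,0.7]], delta_rot=[[0,0,0],[0,0,0],[0,0,0],[0,0,0],[0,0,0]], claw=[0,0,0,0,0])

```text
t: 14.1
eef_pos: [549.6, -360.2, 241.3]
tcp_rot: [-3.141, 0.002, 2.903]
ft_force: [0.7, 0.5, -0.7]
opening: 1.002
grip_force: 0.0
```

Call:
arm_command(delta_pos=[[-0.111,0.629,0],[-0.111,0.629,0],[-0.111,0.629,0],[-0.111,0.629,0],[-0.111,0.629,0]], delta_rot=[[0,0,-0.367],[0,0,-0.367],[0,0,-0.367],[0,0,-0.367],[0,0,-0.367]], claw=[0,0,0,0,0])

```text
t: 14.52
eef_pos: [520.4, -197.9, 238.6]
tcp_rot: [3.141, -0.001, 2.322]
ft_force: [0.9, -0.2, 1.2]
opening: 1.003
grip_force: 0.0
```

Call:
arm_command(delta_pos=[[-0.111,0.629,0],[-0.111,0.629,0],[-0.111,0.629,0],[-0.111,0.629,0],[-0.111,0.629,0]], delta_rot=[[0,0,-0.367],[0,0,-0.367],[0,0,-0.367],[0,0,-0.367],[0,0,-0.367]], claw=[0,0,0,0,0])

```text
t: 14.93
eef_pos: [492.5, -41.3, 238.3]
tcp_rot: [3.141, -0.001, 1.747]
ft_force: [1.7, -0.3, -0.2]
opening: 1.005
grip_force: 0.0
```

Call:
arm_command(delta_pos=[[-0.111,0.629,0],[-0.111,0.629,0],[-0.111,0.629,0],[-0.111,0.629,0],[-0.111,0.629,0]], delta_rot=[[0,0,-0.367],[0,0,-0.367],[0,0,-0.367],[0,0,-0.367],[0,0,-0.367]], claw=[0,0,0,0,0])

```text
t: 15.35
eef_pos: [465.2, 114.7, 238.2]
tcp_rot: [3.141, -0.001, 1.183]
ft_force: [0.9, 0.0, 0.8]
opening: 0.997
grip_force: 0.0
```

Run:
```python
from look import *
ims=look("3"); old={"top":cv2.imread("raw_top.png"),"side":cv2.imread("raw_side.png")}
for c in (("top",),("side",)):
    for k,p,z in(("column",(549.6,-360.3,0),20),("base_round_small",(549.6,-360.3,0),0)):
        q,f,G=fit2(k,p,ims,c,z=z,yaw=False); print(c,k,q[:2].round(1),round(f,3))
# yaw by minAreaRect of threshold/grabcut masks in the first top picture
from P0 import P
for k in("base_square","base_oblong","block"):
    x,y,w=P[k]; G=gc(k,(x,y,np.radians(w)),old,"top"); cs,_=cv2.findContours((G>0).astype(np.uint8),0,1)
    c=max(cs,key=cv2.contourArea)[:,0].astype(float); z=6 if k!="block" else 76
    w=np.array([back("top",u,v,z)[:2] for u,v in c],np.float32); print(k,cv2.minAreaRect(w))
def crop(n,u,v,h=50): return cv2.resize(ims[n][v-h:v+h,u-h:u+h],(400,400),interpolation=2)
a=proj("top",np.array([[549.6,-360,40]]))[0].astype(int); b=proj("side",np.array([[549.6,-360,40]]))[0].astype(int)
cv2.imwrite("pics/c4.png",np.hstack([crop("top",*a),crop("side",*b)]))
```

```text
[465.7 113.5 238.1] [ 3.1411e+00 -4.0000e-04  1.1857e+00] [0.1  0.26 1.87 0.   1.01 0.49]
('top',) column [ 549.8 -359.6] 0.121
('top',) base_round_small [ 550.5 -359.2] 0.074
('side',) column [ 548.8 -360.5] 0.094
('side',) base_round_small [ 548.9 -360. ] 0.063
base_square ((638.71484375, 138.68380737304688), (114.03529357910156, 103.88401794433594), 66.51124572753906)
base_oblong ((378.68475341796875, 283.750244140625), (83.31250762939453, 137.23281860351562), 65.01110076904297)
block ((463.81170654296875, 106.73697662353516), (65.07470703125, 55.54724884033203), 67.01248931884766)
```

View pics/c4.png

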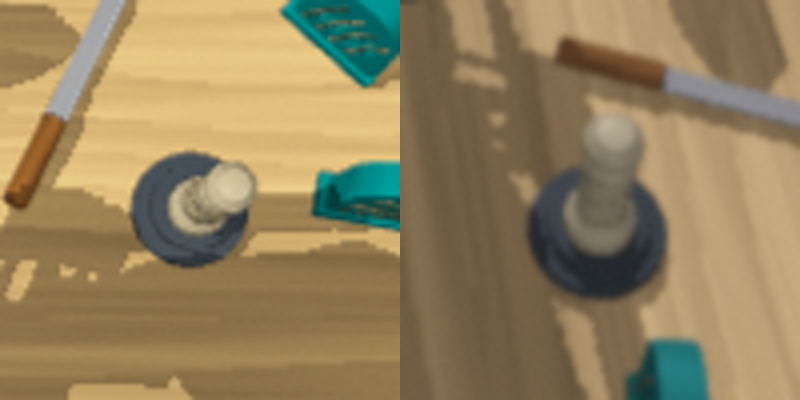

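The column stands upright and centred on the small base. Next is the block, gripped across its x faces.

Call:
arm_command(delta_pos=[[0,0,-0.08],[0,0,-0.2],[0,0,-0.33],[0,0,-0.46],[0,0,-0.54]], delta_rot=[[0,0,0],[0,0,0],[0,0,0],[0,0,0],[0,0,0]], claw=[0,0,0,0,0])

```text
t: 15.87
eef_pos: [465.7, 110.4, 100.5]
tcp_rot: [-3.14, 0.001, 1.19]
ft_force: [-0.2, 0.1, 0.7]
opening: 1.0
grip_force: 0.0
```

Call:
arm_command(delta_pos=[[0,0,-0.06],[0,0,-0.13],[0,0,-0.2],[0,0,-0.26],[0,0,-0.29]], delta_rot=[[0,0,0],[0,0,0],[0,0,0],[0,0,0],[0,0,0]], claw=[0,0,0,0,0.1])

```text
t: 16.28
eef_pos: [466.2, 110.5, 28.8]
tcp_rot: [-3.14, 0.001, 1.189]
ft_force: [0.5, -0.5, 0.3]
opening: 0.968
grip_force: 0.0
```

Call:
arm_command(delta_pos=[[0,0,0],[0,0,0],[0,0,0],[0,0,0],[0,0,0]], delta_rot=[[0,0,0],[0,0,0],[0,0,0],[0,0,0],[0,0,0]], claw=[0.2,0.3,0.36,0.4,0.42])

```text
t: 16.7
eef_pos: [466.7, 111.6, 30.9]
tcp_rot: [3.14, -0.001, 1.187]
ft_force: [-0.0, 0.6, 0.0]
opening: 0.636
grip_force: 0.0
```

Call:
arm_command(delta_pos=[[0,0,0],[0,0,0],[0,0,0],[0,0,0],[0,0,0]], delta_rot=[[0,0,0],[0,0,0],[0,0,0],[0,0,0],[0,0,0]], claw=[0.44,0.46,1,1,1])

```text
t: 17.12
eef_pos: [466.2, 111.6, 30.6]
tcp_rot: [3.141, -0.0, 1.186]
ft_force: [-2.2, -0.1, 6.7]
opening: 0.568
grip_force: 29.9
```

Call:
arm_command(delta_pos=[[0,0,0],[0,0,0],[0,0,0],[0,0,0],[0,0,0]], delta_rot=[[0,0,0],[0,0,0],[0,0,0],[0,0,0],[0,0,0]], claw=[1,1,1,1,1])

```text
t: 17.53
eef_pos: [466.2, 111.6, 30.6]
tcp_rot: [3.141, -0.0, 1.186]
ft_force: [-1.5, 0.3, 8.1]
opening: 0.567
grip_force: 29.9
```

Call:
arm_command(delta_pos=[[0,0,0.02],[0,0,0.08],[0,0,0.18],[0,0,0.3],[0,0,0.4]], delta_rot=[[0,0,0],[0,0,0],[0,0,0],[0,0,0],[0,0,0]], claw=[1,1,1,1,1])

```text
t: 17.95
eef_pos: [465.9, 111.6, 131.6]
tcp_rot: [-3.141, 0.0, 1.186]
ft_force: [1.0, -0.1, -4.7]
opening: 0.565
grip_force: 29.9
```

Call:
arm_command(delta_pos=[[0.08,0.014,0],[0.22,0.039,0],[0.36,0.064,0],[0.49,0.087,0],[0.6,0.106,0]], delta_rot=[[0,0,-0.003],[0,0,-0.006],[0,0,-0.009],[0,0,-0.012],[0,0,-0.015]], claw=[1,1,1,1,1])

```text
t: 18.37
eef_pos: [617.9, 138.4, 130.1]
tcp_rot: [-3.141, 0.0, 1.163]
ft_force: [-0.7, 0.3, -5.6]
opening: 0.565
grip_force: 29.9
```

Call:
arm_command(delta_pos=[[0.06,0.01,0],[0.088,0.016,-0.06],[0.088,0.016,-0.14],[0.088,0.016,-0.2],[0.088,0.016,-0.22]], delta_rot=[[0,0,0],[0,0,0],[0,0,0],[0,0,0],[0,0,0]], claw=[1,1,1,1,1])

```text
t: 18.78
eef_pos: [636.8, 141.9, 72.3]
tcp_rot: [-3.137, 0.003, 1.163]
ft_force: [-0.6, -0.1, -5.1]
opening: 0.568
grip_force: 29.9
```

Call:
arm_command(delta_pos=[[0,0,0],[0,0,0],[0,0,0],[0,0,0],[0,0,0]], delta_rot=[[0,0,0],[0,0,0],[0,0,0],[0,0,0],[0,0,0]], claw=[1,1,1,1,1])

```text
t: 19.2
eef_pos: [638.6, 142.1, 76.1]
tcp_rot: [3.14, -0.001, 1.163]
ft_force: [0.1, 0.9, -4.9]
opening: 0.568
grip_force: 29.9
```

Call:
arm_command(delta_pos=[[0,0,-0.025],[0,0,-0.05],[0,0,-0.07],[0,0,-0.082],[0,0,-0.088]], delta_rot=[[0,0,0],[0,0,0],[0,0,0],[0,0,0],[0,0,0]], claw=[1,1,1,1,1])

```text
t: 19.62
eef_pos: [638.0, 142.0, 52.2]
tcp_rot: [-3.141, 0.001, 1.163]
ft_force: [-0.0, -0.4, -5.1]
opening: 0.566
grip_force: 29.9
```

Call:
arm_command(delta_pos=[[0,0,-0.002],[0,0,-0.004],[0,0,-0.006],[0,0,-0.008],[0,0,-0.01]], delta_rot=[[0,0,0],[0,0,0],[0,0,0],[0,0,0],[0,0,0]], claw=[1,1,1,1,1])

```text
t: 20.03
eef_pos: [638.4, 142.1, 50.8]
tcp_rot: [3.141, -0.0, 1.163]
ft_force: [0.3, 0.1, -5.5]
opening: 0.567
grip_force: 29.9
```

Call:
arm_command(delta_pos=[[0,0,-0.001],[0,0,-0.002],[0,0,-0.003],[0,0,-0.003],[0,0,-0.003]], delta_rot=[[0,0,0],[0,0,0],[0,0,0],[0,0,0],[0,0,0]], claw=[1,1,1,1,1])

```text
t: 20.45
eef_pos: [638.4, 142.1, 50.7]
tcp_rot: [3.141, -0.0, 1.163]
ft_force: [-3.7, -0.8, 6.0]
opening: 0.567
grip_force: 29.9
```

Call:
arm_command(delta_pos=[[0,0,0],[0,0,0],[0,0,0],[0,0,0],[0,0,0]], delta_rot=[[0,0,0],[0,0,0],[0,0,0],[0,0,0],[0,0,0]], claw=[0.42,0.4,0.3,0.15,0])

```text
t: 20.87
eef_pos: [638.4, 142.1, 49.9]
tcp_rot: [3.141, -0.0, 1.163]
ft_force: [-0.7, 0.1, 0.1]
opening: 0.753
grip_force: 0.0
```

Call:
arm_command(delta_pos=[[0,0,0],[0,0,0],[0,0,0.02],[0,0,0.1],[0,0,0.22]], delta_rot=[[0,0,0],[0,0,0],[0,0,0],[0,0,0],[0,0,0]], claw=[0,0,0,0,0])

```text
t: 21.28
eef_pos: [637.1, 141.9, 103.5]
tcp_rot: [-3.138, 0.002, 1.163]
ft_force: [-0.5, 0.9, 0.3]
opening: 0.995
grip_force: 0.0
```

Call:
arm_command(delta_pos=[[0,0,0.15],[0,0,0.3],[0,0,0.45],[0,0,0.5],[0,0,0.5]], delta_rot=[[0,0,0],[0,0,0],[0,0,0],[0,0,0],[0,0,0]], claw=[0,0,0,0,0])

```text
t: 21.7
eef_pos: [639.5, 142.2, 234.6]
tcp_rot: [3.135, -0.004, 1.163]
ft_force: [0.1, 0.2, 0.8]
opening: 0.999
grip_force: 0.0
```

Call:
arm_command(delta_pos=[[0.075,-0.583,0],[0.075,-0.583,0],[0.075,-0.583,0],[0.075,-0.583,0],[0.075,-0.583,0]], delta_rot=[[0,0,0.388],[0,0,0.388],[0,0,0.388],[0,0,0.388],[0,0,0.388]], claw=[0,0,0,0,0])

```text
t: 22.12
eef_pos: [657.1, -8.6, 228.5]
tcp_rot: [-3.14, 0.0, 1.774]
ft_force: [0.1, 0.3, -0.2]
opening: 1.002
grip_force: 0.0
```

Run:
```python
from look import *
ims=look("4"); w=np.radians(-23.4)
for c in (("top",),("side",)):
    for k,p,z in(("block",(638.4,142,w),20),("base_square",(638.4,142,w),0),("wing",(676,-149,np.radians(-44)),0)):
        q,f,G=fit2(k,p,ims,c,z=z); print(c,k,q[:2].round(1),np.degrees(q[2]).round(1),round(f,3))
    for y in(-50,-47,-44,-41,-38):
        q,f,G=fit2("wing",(676,-149,np.radians(y)),ims,c,it=4); print("wing",c,y,q[:2].round(1),np.degrees(q[2]).round(1),round(f,3))
def crop(n,P,h=50):
    u,v=proj(n,np.array([P]))[0].astype(int); return cv2.resize(ims[n][v-h:v+h,u-h:u+h],(400,400),interpolation=2)
P=[638.4,142,40]
cv2.imwrite("pics/c5.png",np.hstack([crop("top",P,30),crop("side",P,30)]))
```

```text
[656.7  -5.  228.6] [-3.1399e+00 -6.0000e-04  1.7722e+00] [-0.11  0.53  1.46  0.    1.16 -0.31]
('top',) block [638.7 147.3] -45.0 0.213
('top',) base_square [632.7 147.2] -18.7 0.158
('top',) wing [ 678.8 -149.1] -40.8 0.17
wing ('top',) -50 [ 676.8 -147.9] -42.4 0.143
wing ('top',) -47 [ 677.1 -148.5] -41.8 0.164
wing ('top',) -44 [ 678.4 -148.1] -40.3 0.162
wing ('top',) -41 [ 677.1 -148.2] -41.5 0.143
wing ('top',) -38 [ 678.3 -147.3] -40.1 0.143
('side',) block [634.2 137.4] -26.1 0.117
('side',) base_square [638.7 143.3] -22.9 0.124
('side',) wing [ 673.3 -153.3] -38.1 0.088
wing ('side',) -50 [ 671.6 -157.2] -28.7 0.102
wing ('side',) -47 [ 673.  -153.9] -35.9 0.098
wing ('side',) -44 [ 672.1 -155.4] -34.5 0.098
wing ('side',) -41 [ 673. -154.] -40.3 0.094
wing ('side',) -38 [ 672.2 -155.6] -33.2 0.102
```

View pics/c5.png

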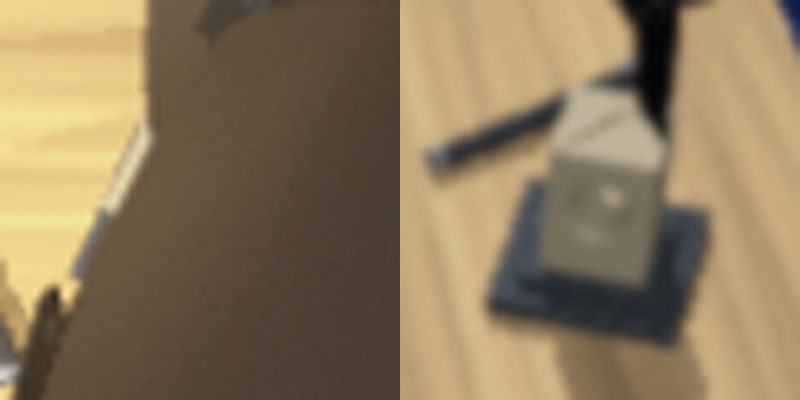

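The side view shows the block standing upright and parallel on the square base; the arm hides it from the top. Next is the wing.

Call:
arm_command(delta_pos=[[0.076,-0.582,0],[0.076,-0.582,0],[0.076,-0.582,0],[0.076,-0.582,0],[0.076,-0.582,0]], delta_rot=[[0,0,0.383],[0,0,0.383],[0,0,0.383],[0,0,0.383],[0,0,0.383]], claw=[0,0,0,0,0])

```text
t: 22.63
eef_pos: [676.1, -152.8, 228.6]
tcp_rot: [-3.141, -0.001, 2.372]
ft_force: [-0.0, 0.6, -0.3]
opening: 1.0
grip_force: 0.0
```

Call:
arm_command(delta_pos=[[0,0,0],[0,0,-0.1],[0,0,-0.22],[0,0,-0.34],[0,0,-0.42]], delta_rot=[[0,0,0],[0,0,0],[0,0,0],[0,0,0],[0,0,0]], claw=[0,0,0,0,0])

```text
t: 23.05
eef_pos: [675.1, -147.0, 121.9]
tcp_rot: [-3.14, -0.003, 2.368]
ft_force: [-0.2, 0.9, -0.2]
opening: 0.999
grip_force: 0.0
```

Call:
arm_command(delta_pos=[[0,0,-0.06],[0,0,-0.14],[0,0,-0.22],[0,0,-0.29],[0,0,-0.32]], delta_rot=[[0,0,0],[0,0,0],[0,0,0],[0,0,0],[0,0,0]], claw=[0,0,0,0,0.1])

```text
t: 23.47
eef_pos: [675.0, -147.0, 42.2]
tcp_rot: [-3.14, -0.003, 2.369]
ft_force: [-0.7, -0.7, 0.4]
opening: 0.967
grip_force: 0.0
```

Call:
arm_command(delta_pos=[[0,0,0],[0,0,0],[0,0,0],[0,0,0],[0,0,0]], delta_rot=[[0,0,0],[0,0,0],[0,0,0],[0,0,0],[0,0,0]], claw=[0.25,0.4,0.5,0.6,0.64])

```text
t: 23.88
eef_pos: [676.5, -149.2, 46.0]
tcp_rot: [3.141, 0.001, 2.373]
ft_force: [-0.8, -0.0, 0.0]
opening: 0.637
grip_force: 0.0
```

Call:
arm_command(delta_pos=[[0,0,0],[0,0,0],[0,0,0],[0,0,0],[0,0,0]], delta_rot=[[0,0,0],[0,0,0],[0,0,0],[0,0,0],[0,0,0]], claw=[0.66,0.68,0.7,0.72,0.74])

```text
t: 24.3
eef_pos: [676.0, -149.3, 44.9]
tcp_rot: [-3.142, -0.0, 2.374]
ft_force: [-1.3, -1.5, 2.5]
opening: 0.292
grip_force: 1.2
```

Call:
arm_command(delta_pos=[[0,0,0],[0,0,0],[0,0,0],[0,0,0],[0,0,0]], delta_rot=[[0,0,0],[0,0,0],[0,0,0],[0,0,0],[0,0,0]], claw=[0.76,1,1,1,1])

```text
t: 24.72
eef_pos: [676.0, -149.3, 44.9]
tcp_rot: [-3.141, -0.0, 2.374]
ft_force: [-2.1, -2.1, 1.1]
opening: 0.275
grip_force: 29.8
```

Call:
arm_command(delta_pos=[[0,0,0.02],[0,0,0.08],[0,0,0.2],[0,0,0.35],[0,0,0.5]], delta_rot=[[0,0,0],[0,0,0],[0,0,0],[0,0,0],[0,0,0]], claw=[1,1,1,1,1])

```text
t: 25.13
eef_pos: [675.4, -148.7, 170.2]
tcp_rot: [-3.141, -0.003, 2.374]
ft_force: [0.6, 0.5, -5.9]
opening: 0.273
grip_force: 29.8
```

Call:
arm_command(delta_pos=[[-0.04,0.058,0.06],[-0.11,0.16,0.1],[-0.2,0.29,0.1],[-0.29,0.42,0.1],[-0.381,0.5524,0.1]], delta_rot=[[0,0,0.01],[0,0,0.02],[0,0,0.035],[0,0,0.05],[0,0,0.0675]], claw=[1,1,1,1,1])

```text
t: 25.55
eef_pos: [579.3, -9.8, 194.7]
tcp_rot: [3.141, -0.001, 2.48]
ft_force: [0.9, 1.2, -5.1]
opening: 0.275
grip_force: 29.9
```

Call:
arm_command(delta_pos=[[-0.0881,0.1278,0],[-0.1762,0.2555,0],[-0.2643,0.3833,0],[-0.3524,0.511,0],[-0.4405,0.6388,0]], delta_rot=[[0,0,0.0156],[0,0,0.0312],[0,0,0.0468],[0,0,0.0624],[0,0,0.078]], claw=[1,1,1,1,1])

```text
t: 25.97
eef_pos: [469.1, 150.0, 194.9]
tcp_rot: [3.142, -0.001, 2.603]
ft_force: [1.1, 1.6, -6.7]
opening: 0.269
grip_force: 29.9
```

Call:
arm_command(delta_pos=[[-0.09,0.1305,0],[-0.18,0.261,0],[-0.26,0.377,0],[-0.325,0.4714,0],[-0.369,0.5352,0]], delta_rot=[[0,0,0.015],[0,0,0.03],[0,0,0.045],[0,0,0.0655],[0,0,0.0655]], claw=[1,1,1,1,1])

```text
t: 26.38
eef_pos: [376.3, 284.3, 194.9]
tcp_rot: [3.142, -0.001, 2.709]
ft_force: [0.9, 1.0, -5.5]
opening: 0.271
grip_force: 29.9
```

Call:
arm_command(delta_pos=[[0,0,0],[0,0,-0.08],[0,0,-0.2],[0,0,-0.32],[0,0,-0.4]], delta_rot=[[0,0,0],[0,0,0],[0,0,0],[0,0,0],[0,0,0]], claw=[1,1,1,1,1])

```text
t: 26.8
eef_pos: [377.8, 281.9, 93.0]
tcp_rot: [-3.14, -0.001, 2.705]
ft_force: [-0.3, -0.4, -6.3]
opening: 0.27
grip_force: 29.9
```

Call:
arm_command(delta_pos=[[0,0,0],[0,0,0],[0,0,0],[0,0,0],[0,0,0]], delta_rot=[[0,0,0],[0,0,0],[0,0,0],[0,0,0],[0,0,0]], claw=[1,1,1,1,1])

```text
t: 27.22
eef_pos: [379.0, 282.7, 96.2]
tcp_rot: [3.14, 0.001, 2.705]
ft_force: [0.1, -0.2, -5.7]
opening: 0.276
grip_force: 29.9
```

Run:
```python
from look import *
ims=look("5"); w=np.radians(-23.4)
for c in (("top",),("side",)):
    for k,p,z in(("block",(638.4,142,w),20),("base_square",(638.4,142,w),0)):
        q,f,G=fit2(k,p,ims,c,z=z); print(c,k,q[:2].round(1),np.degrees(q[2]).round(1),round(f,3))
```

```text
[378.8 282.6  95.8] [3.1402e+00 1.0000e-03 2.7052e+00] [ 0.5   0.45  2.05  0.    0.63 -0.63]
('top',) block [639.5 142.4] -24.0 0.049
('top',) base_square [640.4 144. ] -23.5 0.034
('side',) block [634.8 138.9] -21.3 0.112
('side',) base_square [638.4 143.4] -23.9 0.128
```

Call:
arm_command(delta_pos=[[0,0,-0.03],[0,0,-0.06],[0,0,-0.085],[0,0,-0.1],[0,0,-0.106]], delta_rot=[[0,0,0],[0,0,0],[0,0,0],[0,0,0],[0,0,0]], claw=[1,1,1,1,1])

```text
t: 27.73
eef_pos: [378.1, 282.2, 67.4]
tcp_rot: [-3.14, -0.001, 2.705]
ft_force: [0.3, -0.7, -5.7]
opening: 0.272
grip_force: 29.9
```

Call:
arm_command(delta_pos=[[0,0,-0.002],[0,0,-0.005],[0,0,-0.008],[0,0,-0.01],[0,0,-0.012]], delta_rot=[[0,0,0],[0,0,0],[0,0,0],[0,0,0],[0,0,0]], claw=[1,1,1,1,1])

```text
t: 28.15
eef_pos: [378.5, 282.5, 65.5]
tcp_rot: [3.141, 0.0, 2.705]
ft_force: [0.1, 1.0, -6.1]
opening: 0.274
grip_force: 29.9
```

Call:
arm_command(delta_pos=[[0,0,-0.001],[0,0,-0.002],[0,0,-0.003],[0,0,-0.003],[0,0,-0.003]], delta_rot=[[0,0,0],[0,0,0],[0,0,0],[0,0,0],[0,0,0]], claw=[1,1,1,1,1])

```text
t: 28.57
eef_pos: [378.5, 282.4, 64.9]
tcp_rot: [3.141, 0.0, 2.705]
ft_force: [0.2, -1.1, 0.7]
opening: 0.272
grip_force: 29.9
```

Call:
arm_command(delta_pos=[[0,0,0],[0,0,0],[0,0,0],[0,0,0],[0,0,0]], delta_rot=[[0,0,0],[0,0,0],[0,0,0],[0,0,0],[0,0,0]], claw=[0.71,0.68,0.6,0.4,0])

```text
t: 28.98
eef_pos: [378.5, 282.5, 64.7]
tcp_rot: [3.141, 0.0, 2.705]
ft_force: [0.0, -0.5, 0.3]
opening: 0.476
grip_force: 0.0
```

Call:
arm_command(delta_pos=[[0,0,0],[0,0,0],[0,0,0],[0,0,0],[0,0,0.02]], delta_rot=[[0,0,0],[0,0,0],[0,0,0],[0,0,0],[0,0,0]], claw=[0,0,0,0,0])

```text
t: 29.4
eef_pos: [378.2, 282.2, 69.2]
tcp_rot: [-3.141, -0.001, 2.705]
ft_force: [-0.2, -0.4, -0.1]
opening: 0.822
grip_force: 0.0
```

Call:
arm_command(delta_pos=[[0,0,0.08],[0,0,0.2],[0,0,0.35],[0,0,0.5],[0,0,0.6]], delta_rot=[[0,0,0],[0,0,0],[0,0,0],[0,0,0],[0,0,0]], claw=[0,0,0,0,0])

```text
t: 29.82
eef_pos: [378.6, 282.6, 223.3]
tcp_rot: [3.139, 0.002, 2.705]
ft_force: [0.6, 0.0, 0.2]
opening: 0.998
grip_force: 0.0
```

Call:
arm_command(delta_pos=[[-0.46,0.68,0],[-0.46,0.68,0],[-0.46,0.68,0],[-0.46,0.68,0],[-0.46,0.68,0]], delta_rot=[[0,0,0],[0,0,0],[0,0,0],[0,0,0],[0,0,0]], claw=[0,0,0,0,0])

```text
t: 30.23
eef_pos: [261.8, 453.9, 220.3]
tcp_rot: [3.141, 0.0, 2.705]
ft_force: [0.4, -0.3, 0.2]
opening: 1.001
grip_force: 0.0
```

Call:
arm_command(delta_pos=[[-0.46,0.5,0],[-0.46,0.5,0],[-0.46,0.5,0],[-0.46,0.5,0],[-0.46,0.5,0]], delta_rot=[[0,0,0],[0,0,0],[0,0,0],[0,0,0],[0,0,0]], claw=[0,0,0,0,0])

```text
t: 30.65
eef_pos: [144.2, 580.9, 219.8]
tcp_rot: [3.141, -0.001, 2.709]
ft_force: [0.3, 0.1, 0.6]
opening: 1.003
grip_force: 0.0
```

Run:
```python
from look import *
ims=look("6"); w=np.radians(-25)
for c in (("top",),("side",)):
    for k,p,z in(("wing",(378.5,282.4,w),20),("base_oblong",(378.5,282.4,w),0)):
        q,f,G=fit2(k,p,ims,c,z=z); print(c,k,q[:2].round(1),np.degrees(q[2]).round(1),round(f,3))
def crop(n,P,h=28):
    u,v=proj(n,np.array([P]))[0].astype(int); return cv2.resize(ims[n][v-h:v+h,u-h:u+h],(290,290),interpolation=2)
A=[378.4,282.4,30]; B=[638.4,142,40]
cv2.imwrite("pics/fin.png",np.vstack([np.hstack([crop("top",A),crop("side",A)]),np.hstack([crop("top",B),crop("side",B)])]))
```

```text
[147.  577.9 219.5] [-3.1411e+00  1.0000e-04  2.7081e+00] [ 1.21  0.45  1.63 -0.    1.07  0.07]
('top',) wing [379.5 283.8] -26.0 0.056
('top',) base_oblong [379.5 283.7] -25.1 0.049
('side',) wing [376.5 280.7] -26.7 0.068
('side',) base_oblong [379.1 281.7] -27.0 0.123
```

View pics/fin.png

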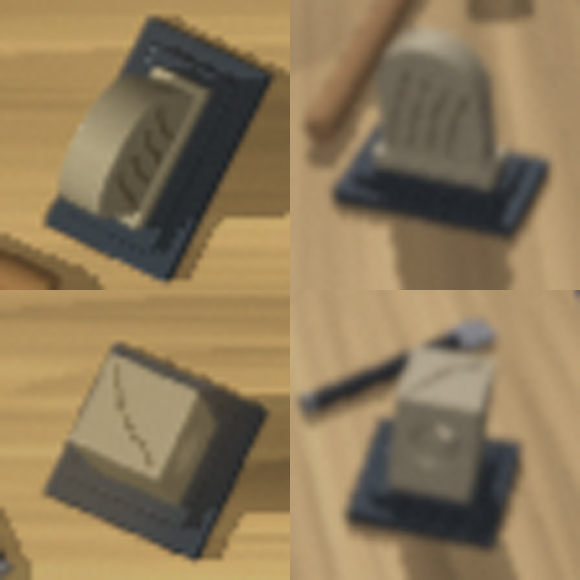

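The last picture shows the wing and the block upright, centred and parallel on their bases. The robot is clear, so I'm handing in.

```bash
python3 -c "
from cell import *
print(job_done())"
```

```text
the job is handed in; nothing more can be done
None
```

All four carvings stand upright on their own bases, centred to within about 2 mm by the camera fits, with the block and wing parallel to their bases; the job was handed in at about 31 s with the arm clear.

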